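Flip the kickstand down and hold the bike frame upright

ROBOT

A 6-joint arm with a two-finger parallel gripper is mounted at the origin on the work surface. World frame = base frame: x ahead of the robot, y to its left, z up, the work surface at z = 0. Lengths are in mm, angles in rad, forces in N, time in s.
With the tool pointing down it reaches from about 275 to 750 mm from the base axis. Payload 10.2 kg.
Tool frame: the origin (TCP) lies at the very end of the fingers, on their centre line; the grasp point (between the pads) lies 19 mm behind it; z points along the fingers, y is the line along which they close (so a half turn about z gives the same grasp; the last joint's range is limited). The gripper opens to 85 mm and grips with 20 to 120 N. Pads are 22 mm wide; open, the fingers measure 114 mm over their backs; the gripper's body (76 mm by 85 mm) begins 54 mm behind the grasp point. The pads swing forward as they close: fully open they stand 13 mm farther back than shut.
Start: joints at [-1.441, 0.313, 1.498, -0, 1.331, -0.223], TCP at [181.389, -492.676, 231.294] pointing down, gripper open.
Joint ranges: [-2.94, 2.94], [-0.97, 2.17], [0.19, 2.56], [-1.23, 4.37], [0.02, 3.11], [-2.88, 2.88]. Speed limits (rad/s): [2.39, 2.39, 3.01, 3.14, 3.14, 3.14].

INTERFACE

Orientations are given as a unit quaternion [w, x, y, z].
In Python, from rig import ctrl, optics gives the robot as it stands. The module is installed in compiled form; this text tells all that it offers.
- The arm moves only by the shell command python3 -m handwheel 'ROWS' [FORCE]. ROWS is JSON, a list that holds one entry, the list of rows, each a list of 5 numbers: the gripper command: -1 is fully open, 1 is shut, values between are in proportion, then the shift along the world's x, y, z in units of 50 mm (1.0 is 50 mm), then the turn about the world's z in units of 8 degrees (1.0 is 8 degrees). In form: [[[gripper, tx, ty, tz, twist], ...]]. A call has 1 to 10 rows; each row shifts and turns the commanded pose from where the row before left it; what a row does not reach is not made up. A row lasts 1/10 s, in which the tool goes at most 50 mm and 8.59 degrees, less where a joint would pass 70% of its speed; a pose out of reach is approached as far as the arm can. A call is refused whole if a number of a shift passes 1 or a number of a turn 1, either way. A call with a gripper value outside its range is refused whole. The fingers move at their own pace and stop on an object; FORCE is the grip in N (left out, the last holds). Time passes only in rows, so rows that do not move let the fingers close. It gives the time, the measured TCP pose, the force, the opening and the grip force at its end, in the units of the state.
- ctrl.sense(): the state, without advancing time (a new reading comes with each control period).
- optics.capture(name): name is "side" or "top"; returns a dict with "img" (480x640x3 uint8, blue, green, red), "K" (3x3 intrinsics, pixels), "R" (3x3) and "t" (3): a world point X has camera coordinates R X + t. Camera axes: x right, y down, z forward; pixel columns grow to the right and rows downward; lengths in mm; the calibration is good to about 2 mm. A picture is of the moment at which its call begins. There is no depth.
- ctrl.finish_job(): hands the job in; it is judged then, once.
The state is a dict: "time_s": time; "joints": joint angles; "dq": joint speeds; "tau": joint torques, N m; "eef_pos": TCP position; "ee_rot": TCP orientation; "force": force on the tool from outside, world axes, zero at the start; "wrist_torque": the same for the moment, N m; "grip_width": opening from 0.0 (shut) to 1.0 (fully open); "grip_force": force on a finger pad.
Only numpy, scipy, OpenCV 4.12 (cv2) and the standard library are available. Lean on these libraries where they do the work, as an engineer would, in place of code of your own. Each camera call takes 0.05 s, during which the arm holds its last target. There are 200 camera calls.

TASK

On the packing bench, the rear stub of a bike frame leans in its tilting clamp stand and has to be upright for strapping. First flip its kickstand from the folded position down past its centre point so that it snaps fully down, then take the seat tube, swing the frame upright and keep holding it upright with the gripper's fingers: it tips back if let go, so finish while still holding it. Leave the other things on the bench where they are.

Things in the scene. Friction and masses are not known exactly. Their poses are not given: they have to be found in the camera images.
- cradle: fixed dark steel base plate (220 x 225 x 8 mm) of the tilting clamp stand; place and yaw differ each time. Origin on the bench right below the tilt axle's middle; the axle lies 35 mm up, along own x, which points to the frame's rear (mostly away from the robot). Own y is its left, the kickstand side; z up. A 120 mm tall rest post with rubber pad stands on the right at y = -132 mm
- stub: black bike frame stub on a heavy hub, tilting together, about 2.5 kg, weight to the right: tips back if let go (1 N at the tube upright, 4 N leaning). Origin on the tilt axle, x to the rear, y left, z up the seat tube. Stays 16 mm thick rise at y = -62 and 62 mm and join at z = 190 mm into one round 28 mm seat tube; collar 36 mm thick up to z = 206, tube end z = 280 mm
- tube_grip (a point): point on the seat tube's centre line to grip: 245 mm from the tilt axle, 35 mm below the tube's top; tube 28 mm thick, free for 39 mm below. z runs up the tube, x is parallel to the tilt axle, y is the way the tube swings (on a circle of radius 245 mm about the axle)
- tilt (a joint): tilt of the frame about the axle, rad: 0 = upright, positive = leaning to its right (base -y). It rests at its stop at 0.42 and can go to -0.12 beyond upright. No spring: it falls back to 0.42 by its weight
- kickstand (a joint): kickstand angle, rad: 0 = folded, leg along the stub's +x (rear); grows as the free end swings to the stub's -z (down) and a little forward; 1.75 = fully down, at its stop. Sprung over centre: short of about 0.7 it springs back to 0, beyond 0.8 it snaps to 1.75. Moving it off 0 takes about 4 N near the foot
- stand_pivot (a point): on the kickstand's pivot axis, in the plane in which the leg swings: at y = 90, z = 110 mm in the stub's frame. Its y axis is the pivot axis; its x axis points along the leg to the foot, at every kickstand angle
- stand_foot (a point): centre of the black rubber foot (26 mm along the leg, 22 mm wide, 16 mm thick) at the free end of the aluminium kickstand leg (a bare round rod 13 mm thick), 120 mm from stand_pivot. Axes as stand_pivot
- tape_roll: clear roll of packing tape lying flat, 96 mm across, 48 mm high, beside the frame on its kickstand side; a bystander, origin at its underside
- parcel: small closed cardboard parcel 130 x 100 x 55 mm, beyond the frame; a bystander, origin at its underside
- wrench: steel wrench lying flat, to the right of the frame; a bystander, origin at its underside
- screwdriver: screwdriver lying flat, left of the frame; a bystander, origin at its underside
- glue: white plastic bottle 52 mm across, 130 mm tall, at the left; a bystander, origin at its underside
- mug: white mug 80 mm across, 90 mm tall, at the left, on a blue mat; a bystander, origin at its underside
- tape_gun: hand tape dispenser about 200 mm long, 110 mm high, at the right; a bystander, origin at its underside

How it is judged (in metres and radians):
On the way, in this order (a step that is already met when the one before it is completed fails the run):
1. the kickstand is flipped fully down while the frame still leans (value of joint kickstand above 1.6 rad and value of joint tilt above 0.15 rad), for 0.2 s.
2. the frame is upright, held by the fingers (value of joint kickstand above 1.6 rad and value of joint tilt between -0.07 and 0.07 rad and contact force between the fingers and stub above 0.3 N), for 0.3 s.
At the end, for the whole second after the job is handed in: The kickstand is fully down (over 1.6 rad), the frame is upright within 0.07 rad (4 degrees) and still, the fingers hold the frame stub (over 0.3 N of contact), and no bystander is more than 40 mm from where it was (all of step 2 and velocity of joint tilt between -0.1 and 0.1 rad/s and distance of each of tape_roll, parcel, wrench, screwdriver, glue, mug, tape_gun from where it was at the start of the episode below 0.04 m); the arm keeps its last pose, push and grip.
It fails at once if a bystander on the bench is pushed away (more than 40 mm) or knocked over (distance of any of tape_roll, parcel, wrench, screwdriver, glue, mug, tape_gun from where it was at the start of the episode above 0.04 m or angle between any of glue, mug's own z axis and vertical above 0.7 rad).
It also fails if it takes over 42 s, if anything falls off the work surface, if the arm or the gripper's body presses on something with over 40 N, if the wrist force passes 120 N, or if a joint passes its speed limit or range.

## Working session

There is one attempt and no reset: what is moved stays moved. The work goes in short steps, Python scripts to look and compute and a shell command to move; the robot and the scene stay as the last step left them, time stands still between calls to the robot, and variables do not carry over. Pictures are saved under pics/ and viewed, at most 10 in all, crops included, and the job is handed in when it is done.

```bash
mkdir -p pics; cat > h.py <<'E'
import numpy as np, cv2
from rig import ctrl, optics
def snap(n,f):
    c=optics.capture(n); cv2.imwrite(f'pics/{f}.png',c['img']); np.savez(f'{f}.npz',**c); return c
def ray(c,u,v):
    K,R,t=[np.array(c[k],float) for k in('K','R','t')]
    d=R.T@np.linalg.inv(K)@np.array([u,v,1.]); return -R.T@t.ravel(), d/np.linalg.norm(d)
def plane(c,u,v,z):
    o,d=ray(c,u,v); return o+d*(z-o[2])/d[2]
def tri(c1,p1,c2,p2):
    o1,d1=ray(c1,*p1);o2,d2=ray(c2,*p2)
    s=np.linalg.lstsq(np.c_[d1,-d2],o2-o1,rcond=None)[0]
    a,b=o1+d1*s[0],o2+d2*s[1]; return (a+b)/2,np.linalg.norm(a-b)
def proj(c,X):
    q=np.array(c['K'])@(np.array(c['R'])@np.array(X,float)+np.array(c['t']).ravel()); return q[:2]/q[2]
E
python3 - <<'E'
from h import *
for n in('side','top'):
    c=snap(n,n+'0'); print(n,ray(c,320,240))
print(ctrl.sense())
E
```

```text
side (array([ 429.18668749, 1110.31812439,  853.31447856]), array([ 0.10196852, -0.8505264 , -0.51595278]))
top (array([ 407.81343772,   24.65017733, 1574.35073621]), array([ 0.09369386,  0.00496919, -0.99558865]))
{'time_s': 0.1, 'joints': array([-1.44140923e+00,  3.13421818e-01,  1.49836064e+00,  1.12559702e-05,
        1.33101501e+00, -2.23382168e-01]), 'dq': array([-0.00127306, -0.00215446, -0.0001423 ,  0.00125073,  0.00069951,
        0.00122921]), 'tau': array([ 2.51475038e-03, -4.12901545e+01, -2.60141838e+01, -1.56846213e-04,
        3.03745284e-03,  1.67366170e-05]), 'eef_pos': array([ 181.35573673, -492.43434067,  230.77827612]), 'ee_rot': array([-6.01483807e-04,  9.84484576e-01,  1.75470102e-01,  3.37612930e-05]), 'force': array([-0.01063972, -0.90727528, -0.29333488]), 'wrist_torque': array([-0.01689103, -0.03505999,  0.02176636]), 'grip_force': 0.0, 'grip_width': 1.0012945334023962}
```

View pics/side0.png

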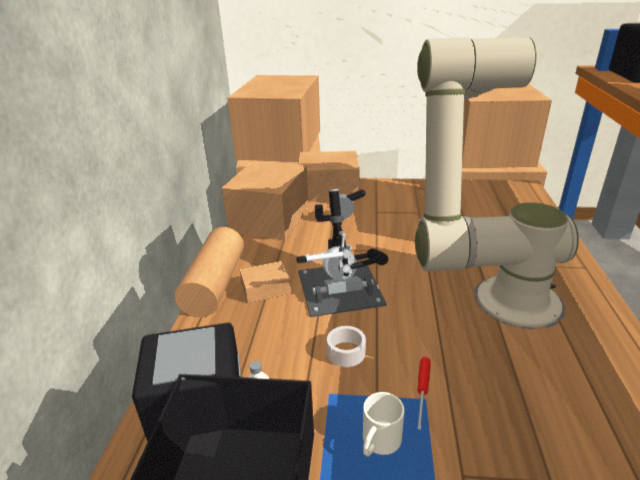

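View pics/top0.png

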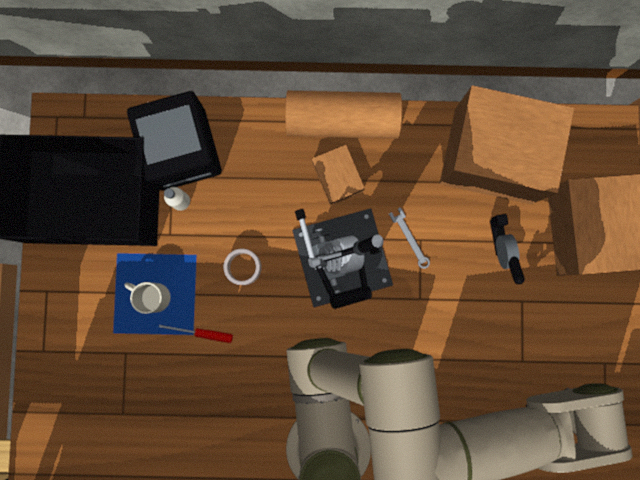

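Side view: stand at about (340,285), folded leg from (345,257) to the foot at (302,259). Top view: plate centred near (345,257), foot at (300,214), tube end at (377,241). I'll enlarge both.

```bash
python3 - <<'E'
from h import *
a=cv2.imread('pics/side0.png')[180:320,280:400]; b=cv2.imread('pics/top0.png')[195:315,285:405]
a=cv2.resize(a[10:130],None,fx=3.3,fy=3.3,interpolation=cv2.INTER_CUBIC); b=cv2.resize(b,None,fx=3.3,fy=3.3,interpolation=cv2.INTER_CUBIC)
cv2.imwrite('pics/crop0.png',np.hstack([a,b]))
E
```

```text
(no output)
```

View pics/crop0.png

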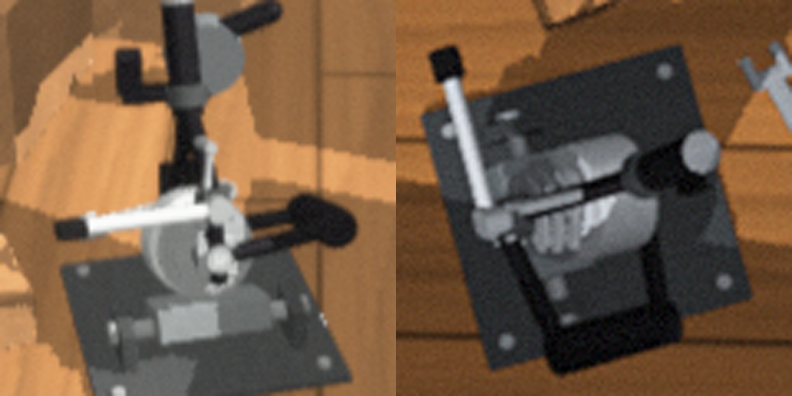

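```bash
python3 - <<'E'
from h import *
t=dict(np.load('top0.npz'));s=dict(np.load('side0.npz'))
co=[plane(t,u,v,8) for u,v in[(293.2,229.8),(371.7,208.6),(392.3,285),(313.5,307.1)]]
print(np.round(co),[np.linalg.norm(co[i]-co[(i+1)%4]) for i in range(4)])
ctr=np.mean(co,0); ex=(co[0]+co[1]-co[2]-co[3]); yaw=np.arctan2(ex[1],ex[0]); print('ctr',ctr,'yaw',yaw)
foot,e=tri(t,(300.2,214.4),s,(301.5,259.4)); print('foot',foot,e, 'plane', plane(t,300.2,214.4,172))
piv=plane(t,314.4,262.3,172); top=plane(t,377.1,241.4,291); print('piv',piv,'tubeend',top)
d=foot-piv; print('leg',np.linalg.norm(d),np.arctan2(d[1],d[0]))
c,sn=np.cos(yaw),np.sin(yaw)
for n,p in(('foot',foot),('piv',piv),('top',top)):
    q=p-ctr; print(n,c*q[0]+sn*q[1],-sn*q[0]+c*q[1],p[2])
E
```

```text
[[ 582.  106.    8.]
 [ 644. -107.    8.]
 [ 437. -166.    8.]
 [ 373.   46.    8.]] [np.float64(222.52313006031426), np.float64(215.8237106077167), np.float64(221.65802330077383), np.float64(217.26386157941192)]
ctr [508.95629182 -30.21950477   8.        ] yaw 0.2777106972518454
foot [602.74196523  81.64355616 168.23371226] 0.9629434178124731 plane [601.73643306  81.45259009 172.        ]
piv [485.01805787  44.13147964 172.        ] tubeend [528.0951222  -96.52758854 291.        ]
leg 123.61334544420315 0.30847287829234915
foot 120.86012263201043 81.86530214859144 168.2337122644518
piv -2.637376691043471 78.06505089988964 172.0
top 0.22685913699590188 -69.01452988938546 291.0
```

```bash
python3 -m handwheel '[[[-0.2,0,0,0.9,0],[-0.2,0,0,0.9,0],[-0.2,0,0,0.9,0],[-0.2,0.5,0.7,0.2,0],[-0.2,0.5,0.7,0,-0.1],[-0.2,0.5,0.7,0,-0.1],[-0.2,0.5,0.7,0,-0.1],[-0.2,0.5,0.7,0,-0.1],[-0.2,0.5,0.7,0,-0.1],[-0.2,0.5,0.7,0,0]]]' 20; python3 -m handwheel '[[[-0.2,0.5,0.7,0,0],[-0.2,0.5,0.7,0,0],[-0.2,0.5,0.7,0,0],[-0.2,0.5,0.7,0,0],[-0.2,0.5,0.7,0,0],[-0.2,0.5,0.7,0,0],[-0.2,0.5,0.7,0,0],[-0.2,0.5,0.7,0,0],[-0.2,0.5,0.7,0,0],[-0.2,0,0,0,0]]]'; python3 -c "
from h import *
s=ctrl.sense();print(s['time_s'],s['eef_pos'],s['ee_rot'],s['joints'],s['grip_width'])"
```

```text
time_s: 1.1
eef_pos: [357.0, -246.0, 376.2]
ee_rot: [-0.0, 0.99, 0.141, -0.0]
force: [0.8, -0.4, 0.8]
grip_width: 0.597
grip_force: 0.0
time_s: 2.1
eef_pos: [582.8, 70.9, 374.2]
ee_rot: [-0.001, 0.99, 0.143, -0.001]
force: [-1.0, -0.8, -0.1]
grip_width: 0.601
grip_force: 0.0
2.1 [582.77432738  70.93070918 374.23308794] [-7.61603156e-04  9.89692690e-01  1.43199756e-01 -1.27677454e-03] [-7.87127330e-02  4.16620559e-01  9.89038449e-01  9.35598705e-04
  1.73876021e+00  1.20485090e+00] 0.6008697477995651
```

```bash
python3 -m handwheel '[[[-0.2,0,0.1,-0.8,0],[-0.2,0,0,-0.8,0],[-0.2,0,0,-0.8,0],[-0.2,0,0,-0.8,0],[-0.2,0,0,-0.7,0],[-0.2,0,0,-0.55,0],[-0.2,0,0,0,0]]]'; python3 - <<'E'
from h import *
s=snap('side','side1');t=snap('top','top1');print(ctrl.sense()['eef_pos'])
a=s['img'][180:320,270:410];b=t['img'][170:310,240:380]
cv2.imwrite('pics/crop1.png',np.hstack([cv2.resize(i,(396,396),interpolation=cv2.INTER_CUBIC) for i in(a,b)]))
E
```

```text
time_s: 2.8
eef_pos: [579.3, 72.0, 150.2]
ee_rot: [-0.001, 0.99, 0.141, -0.004]
force: [0.0, 0.2, 0.8]
grip_width: 0.601
grip_force: 0.0
[581.59409515  72.00036832 154.71452686]
```

View pics/crop1.png

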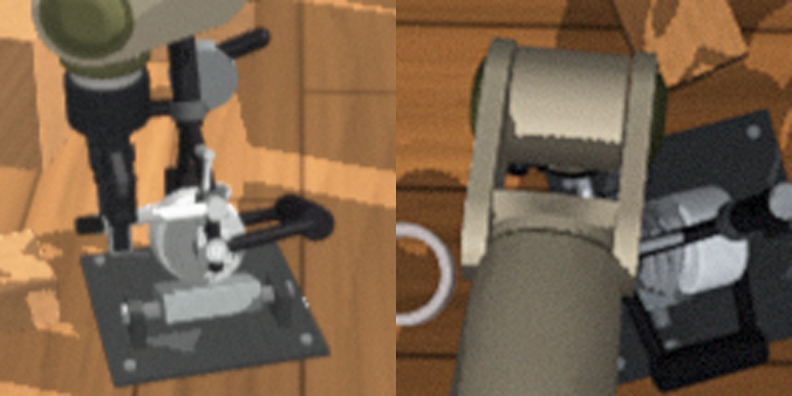

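Side crop: the fingers straddle the leg at (118,215), just inboard of the black foot at (87,225). I'll close and work out the arc.

```bash
python3 -m handwheel '[[[0.5,0,0.05,-0.03,0],[0.9,0,0,0,0],[1,0,0,0,0],[1,0,0,0,0],[1,0,0,0,0]]]' 30; python3 - <<'E'
from h import *
th=np.arange(0,1.15,.1); r=99;a=.42;y=.285
w=np.c_[np.cos(th)-1,np.sin(th)*np.sin(a),-np.sin(th)*np.cos(a)]*r
R=np.array([[np.cos(y),-np.sin(y),0],[np.sin(y),np.cos(y),0],[0,0,1]])
print(np.round(np.diff(w@R.T,axis=0)/50,3))
E
```

```text
time_s: 3.4
eef_pos: [581.6, 76.8, 154.1]
ee_rot: [-0.001, 0.99, 0.141, 0.001]
force: [-2.5, 9.2, 5.1]
grip_width: 0.25
grip_force: 29.1
[[-0.032  0.075 -0.18 ]
 [-0.051  0.068 -0.179]
 [-0.069  0.061 -0.175]
 [-0.086  0.054 -0.17 ]
 [-0.103  0.046 -0.163]
 [-0.119  0.037 -0.154]
 [-0.133  0.028 -0.144]
 [-0.146  0.019 -0.132]
 [-0.158  0.009 -0.119]
 [-0.168 -0.    -0.105]
 [-0.176 -0.01  -0.09 ]]
```

```bash
python3 -m handwheel '[[[1,-0.03,0.05,-0.18,0],[1,-0.05,0.05,-0.18,0],[1,-0.07,0.06,-0.18,0],[1,-0.09,0.05,-0.17,0],[1,-0.1,0.05,-0.16,0]]]'; python3 - <<'E'
from h import *
s=snap('side','side2')
cv2.imwrite('pics/crop2.png',cv2.resize(s['img'][180:320,270:410],(396,396),interpolation=cv2.INTER_CUBIC))
E
```

```text
time_s: 3.9
eef_pos: [564.3, 91.9, 111.5]
ee_rot: [-0.003, 0.99, 0.142, 0.002]
force: [-9.7, 16.7, 19.7]
grip_width: 0.233
grip_force: 39.1
```

View pics/crop2.png

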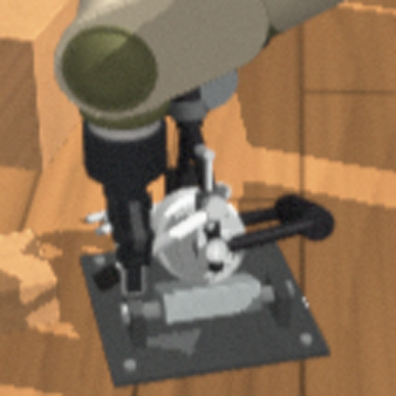

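The leg is following: the foot is now at (105,275) in the crop, about 0.5 rad. I'll carry on past centre, then open.

```bash
python3 -m handwheel '[[[1,-0.12,0.01,-0.15,0],[1,-0.13,0.01,-0.14,0],[1,-0.15,0.01,-0.13,0],[1,-0.16,0,-0.12,0],[1,-0.16,0,-0.1,0],[1,0,0,0,0]]]'; python3 - <<'E'
from h import *
s=snap('side','side3')
cv2.imwrite('pics/crop3.png',cv2.resize(s['img'][180:320,270:410],(396,396),interpolation=cv2.INTER_CUBIC))
E
```

```text
time_s: 4.55
eef_pos: [529.8, 90.3, 79.0]
ee_rot: [0.0, 0.99, 0.142, 0.003]
force: [1.9, 3.8, 9.9]
grip_width: 0.184
grip_force: 31.0
```

View pics/crop3.png

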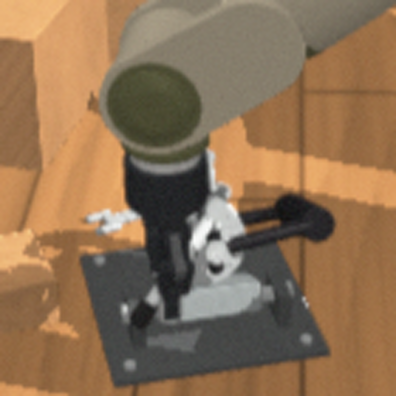

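Leg at about 1 rad, foot at (143,312): past centre. Opening a little so it can snap, then rising clear.

```bash
python3 -m handwheel '[[[0.2,0,0,0,0],[0.1,0,0,0,0],[0.1,0,0,0,0],[0.1,0,0,0,0],[0.1,0.2,0.05,0.2,0],[0.1,0.4,0.1,0.4,0],[0.1,0.2,0,0.8,0],[0.1,0,0,0.9,0],[0.1,0,0,0.9,0],[0.1,0,0,0.9,0]]]'; python3 -m handwheel '[[[-0.5,0,0,0.9,1],[-0.5,0,0,0.9,1],[-0.5,0,0,0.8,1],[-0.5,0,0,0.3,1],[-0.5,0,0,0,1],[-0.5,0,0,0,1],[-0.5,0,0,0,1],[-0.5,0,0,0,1],[-0.5,0,0,0,1],[-0.5,0,0,0,1]]]'; python3 - <<'E'
from h import *
s=snap('side','side4');t=snap('top','top4')
x=ctrl.sense();print(x['eef_pos'],x['ee_rot'],x['joints'],x['grip_width'])
a=s['img'][180:320,270:410];b=t['img'][170:310,260:400]
cv2.imwrite('pics/crop4.png',np.hstack([cv2.resize(i,(396,396),interpolation=cv2.INTER_CUBIC) for i in(a,b)]))
E
```

```text
time_s: 5.6
eef_pos: [568.2, 96.8, 283.6]
ee_rot: [-0.0, 0.99, 0.141, 0.0]
force: [0.0, -0.3, -0.4]
grip_width: 0.452
grip_force: 0.0
time_s: 6.6
eef_pos: [568.5, 96.8, 426.7]
ee_rot: [0.0, 0.666, 0.746, 0.0]
force: [0.0, 0.2, -0.5]
grip_width: 0.751
grip_force: 0.0
[568.46267313  96.77796653 426.71096175] [-1.86289071e-05  6.67347568e-01  7.44746415e-01  1.20995487e-05] [-3.44688221e-02  4.05012523e-01  8.73169755e-01  4.43461066e-05
  1.86342344e+00 -1.43969246e-01] 0.7502518217439611
```

View pics/crop4.png

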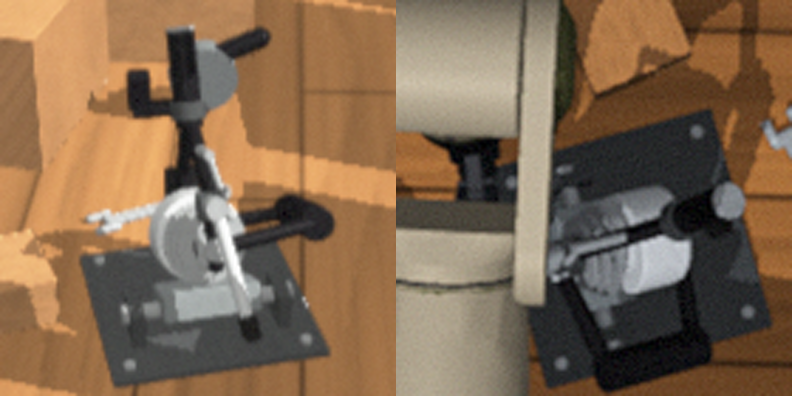

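Side crop: leg snapped down, pivot (215,205) to foot (248,328). The tube end is unchanged at top crop (728,200), so the frame still leans. Next, the tube, with the fingers closing along the axle.

```bash
python3 -m handwheel '[[[-0.5,-0.18,-0.72,0,1],[-0.5,-0.18,-0.72,0,0.2],[-0.5,-0.18,-0.72,0,0],[-0.5,-0.18,-0.72,0,0],[-0.5,-0.16,-0.72,0,0],[-0.5,0,0,-0.8,0],[-0.5,0,0,-0.8,0],[-0.5,0,0,-0.6,0],[-0.5,0,0,0,0]]]'; python3 - <<'E'
from h import *
s=snap('side','side5')
x=ctrl.sense();print(x['eef_pos'],x['ee_rot'],x['joints'])
cv2.imwrite('pics/crop5.png',cv2.resize(s['img'][150:290,270:410],(500,500),interpolation=cv2.INTER_CUBIC))
E
```

```text
time_s: 7.6
eef_pos: [523.2, -82.8, 313.3]
ee_rot: [-0.003, 0.605, 0.797, -0.001]
force: [-0.5, -0.2, 0.3]
grip_width: 0.751
grip_force: 0.0
[524.06517448 -83.1272567  316.32595473] [-1.15233932e-03  6.04257203e-01  7.96788433e-01 -3.13660409e-04] [-3.78287845e-01  2.82182483e-01  1.31939798e+00  1.14454147e-05
  1.54240070e+00 -6.51416829e-01]
```

View pics/crop5.png

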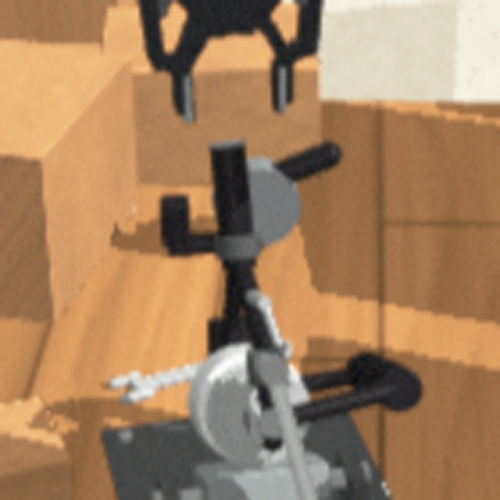

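Fingers at (183,105) and (283,100) straddle the tube end at (228,150): well centred. Descend and close.

```bash
python3 -m handwheel '[[[-0.5,0,0,-0.6,0],[-0.5,0,0,-0.6,0],[-0.5,0,0,-0.36,0],[-0.5,0,0,0,0],[0.3,0,0,0,0],[1,0,0,0,0],[1,0,0,0,0],[1,0,0,0,0],[1,0,0,0,0]]]' 40; python3 - <<'E'
from h import *
a=np.linspace(.42,0,9);y=.285
w=np.c_[0*a,-np.sin(a),np.cos(a)]*245
R=np.array([[np.cos(y),-np.sin(y),0],[np.sin(y),np.cos(y),0],[0,0,1]])
d=(w-w[0])@R.T;print(np.round(np.diff(d,axis=0)/50,3),d[-1])
E
```

```text
time_s: 8.55
eef_pos: [526.0, -83.2, 240.9]
ee_rot: [0.003, 0.603, 0.798, 0.001]
force: [7.4, 1.7, 4.0]
grip_width: 0.315
grip_force: 40.4
[[-0.067  0.228  0.099]
 [-0.068  0.233  0.086]
 [-0.069  0.237  0.073]
 [-0.07   0.24   0.06 ]
 [-0.071  0.243  0.047]
 [-0.072  0.245  0.034]
 [-0.072  0.246  0.02 ]
 [-0.072  0.247  0.007]] [-28.08799798  95.87145722  21.29320962]
```

```bash
python3 -m handwheel '[[[1,-0.03,0.11,0.05,0],[1,-0.03,0.12,0.05,0],[1,-0.03,0.12,0.04,0],[1,-0.03,0.12,0.04,0],[1,-0.04,0.12,0.04,0],[1,-0.04,0.12,0.04,0],[1,-0.04,0.12,0.03,0],[1,-0.04,0.12,0.03,0],[1,-0.04,0.12,0.02,0],[1,-0.04,0.12,0.02,0]]]' && python3 -m handwheel '[[[1,-0.04,0.12,0.02,0],[1,-0.04,0.12,0.02,0],[1,-0.04,0.12,0.01,0],[1,-0.04,0.12,0.01,0],[1,-0.03,0.12,0,0],[1,-0.03,0.12,0,0],[1,0,0,0,0],[1,0,0,0,0]]]'; python3 - <<'E'
from h import *
s=snap('side','side6');t=snap('top','top6')
x=ctrl.sense();print(x['eef_pos'],x['force'],x['grip_width'],x['grip_force'])
a=s['img'][150:320,260:430];b=t['img'][170:340,260:430]
cv2.imwrite('pics/crop6.png',np.hstack([cv2.resize(i,(400,400),interpolation=cv2.INTER_CUBIC) for i in(a,b)]))
E
```

```text
time_s: 9.55
eef_pos: [508.5, -24.2, 258.6]
ee_rot: [0.004, 0.603, 0.798, 0.001]
force: [12.3, -2.3, -0.7]
grip_width: 0.318
grip_force: 38.0
time_s: 10.35
eef_pos: [497.6, 12.2, 261.8]
ee_rot: [0.003, 0.603, 0.798, 0.002]
force: [11.7, 1.0, 0.4]
grip_width: 0.319
grip_force: 39.0
[497.63873586  12.10889291 261.74871999] [12.05493322  1.38842813  0.60192692] 0.3170986991114861 38.98197412490845
```

View pics/crop6.png

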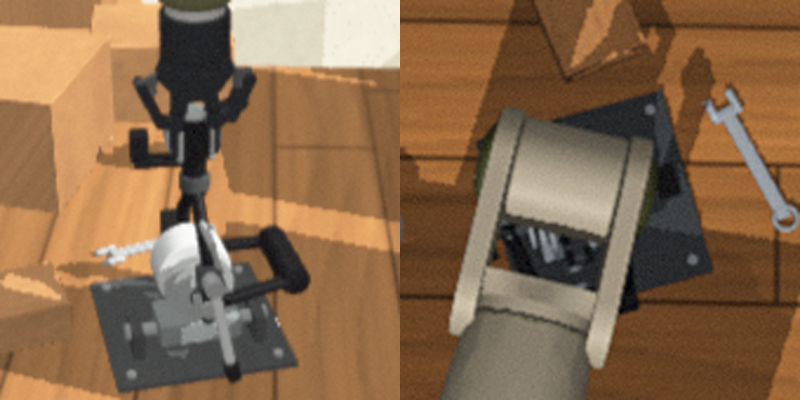

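Side crop: the tube stands vertical in the fingers (195,140), the collar at (195,182) is right below them, and the leg is still down with its foot at (233,370). The tool moved 99.4 mm across and 20.9 mm up; the 0.42 rad swing to upright needs 99.9 and 21.3. I'll hold briefly and hand in.

```bash
python3 -m handwheel '[[[1,0,0,0,0],[1,0,0,0,0],[1,0,0,0,0],[1,0,0,0,0],[1,0,0,0,0]]]' && python3 -c "
from rig import ctrl
print(ctrl.finish_job())"
```

```text
time_s: 10.95
eef_pos: [497.7, 12.0, 261.8]
ee_rot: [0.003, 0.603, 0.798, 0.002]
force: [11.0, 1.7, 0.3]
grip_width: 0.323
grip_force: 39.0
the job is handed in; nothing more can be done
None
```

I flipped the kickstand fully down, swung the frame upright and handed the job in at about 11 s, still gripping the seat tube with about 39 N; no verdict came back, but the tool's travel puts the frame within about 0.02 rad of upright.

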